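# Lay the angle bracket down in the grinding jig and clamp it

## Robot

A 6-joint arm with a two-finger parallel gripper is mounted at the origin on the work surface. World frame = base frame: x ahead of the robot, y to its left, z up, the work surface at z = 0. Lengths are in m, angles in rad, forces in N, time in s.
With the tool pointing down it reaches from about 0.25 to 0.775 m from the base axis. Payload 4 kg.
Tool frame: the origin (TCP) lies midway between the tips of the shut fingers; the grasp point (between the pads) lies 19 mm behind it; z points along the fingers, y is the direction in which the jaws open and shut (so a half turn about z gives the same grasp; the last joint's range is limited). The gripper opens to 94 mm and grips with 3 to 60 N. Pads are 16 mm wide; open, the fingers measure 119 mm over their backs; the gripper's body (75 mm by 177 mm) begins 78 mm behind the grasp point.
Start: joints at [1.212, 0.087, 1.371, -0, 1.684, -0.103], TCP at [0.139, 0.532, 0.206] pointing down, gripper open.
Joint ranges: [-3.1, 3.1], [-0.76, 2.03], [0.27, 2.55], [-1.08, 4.22], [0.17, 2.65], [-2.57, 2.57]. Speed limits (rad/s): [2.79, 2.79, 3.14, 3.14, 3.14, 3.14].

## Interface

Orientations are given as [roll, pitch, yaw] about the fixed x, y, z axes, in that order (R = Rz(yaw) Ry(pitch) Rx(roll)).
In Python, from bench import robot gives the robot as it stands.
- The arm moves only by the tool drive_tool, never from a script. Its argument "series" is a list that holds one entry, the list of rows, each a list of 7 numbers: the turn, a rotation vector about the tool's x, y, z in rad, then the shift along the tool's x, y, z in cm, then the opening in per cent of the stroke, from 0 (shut) to 100 (fully open). In form: [[[rx, ry, rz, tx, ty, tz, fingers], ...]]. A call has 1 to 20 rows; each row is the pose to reach, as a shift and turn from the pose measured when the call began, along the tool's axes at that moment; what a row does not reach only later rows make up. A row lasts 1/10 s, in which the tool goes at most 50 mm and 8.59 degrees, less where a joint would pass 70% of its speed; a pose out of reach is approached as far as the arm can. A call with a gripper value outside its range is refused whole. The fingers move at their own pace and stop on an object; the grip force is fixed at half the most. Time passes only in rows, so rows that repeat a pose let the fingers close. It gives the time, the measured TCP pose, the force and the opening at its end, in the units of the state.
- robot.get_obs(): the state, without advancing time (a new reading comes with each control period).
- robot.snapshot(name): name is "scene" or "top" or "wrist"; returns a dict with "img" (420x560x3 uint8, blue, green, red), "depth" (420x560 float32, m along the optical axis (not along the pixel's ray), 0 where there is no reading), "vertical_fov" (degrees; the focal length in pixels is half the picture's height over the tangent of half this angle, whatever the lens; pixels are square), "cx", "cy" (the principal point, pixels), "rvec" (rotation vector, rad) and "tvec" (3), from world to camera coordinates, as OpenCV has them. Camera axes: x right, y down, z forward; pixel columns grow to the right and rows downward; lengths in m; the calibration is good to about 2 mm. A picture is of the moment at which its call begins.
- robot.close_job(): hands the job in, once; it reports no verdict.
The state is a dict: "time": time; "joint_positions": joint angles; "qvel": joint speeds; "joint_torque": joint torques, N m; "tool_pos": TCP position; "ee_rot": TCP orientation; "wrist_force": force on the tool from outside, world axes, zero at the start; "wrist_torque": the same for the moment, N m; "width": finger opening in m.
Only numpy, scipy, OpenCV 4.12 (cv2) and the standard library are available. Lean on these libraries where they do the work, as an engineer would, in place of code of your own. Each camera call takes 0.05 s, during which the arm holds its last target.

## Task

An L-shaped steel bracket stands on its short leg in the grinding jig. Push its long leg over gently with the fingertips, away from the robot, so that the long leg lies flat on both rest bars and the short leg points up; then push the handle of the toggle clamp all the way down, until it is locked and its pad holds the bracket. Only push: do not pinch or lift the bracket, and leave the other things on the bench where they are.

Things in the scene. Friction and masses are not known exactly. Their poses are not given: they have to be found in the camera images.
- jig: grinding jig bolted to the bench: dark steel plate 220 (x) x 320 (y) x 12 mm. Origin: centre of its underside, on the bench top; z up; at yaw 0 its x points away from the robot. In its axes (mm): near and far rest bars, tops at z 22, at x -105 to -35 and 35 to 57, y -142 to 22; two stop dowels at x 98, up to z 38; a toggle clamp in the upright plane x = 0, on the +y side.
- bracket: loose L-shaped steel bracket, 0.3 to 0.65 kg, sheet 5 mm. In its own axes: long leg 120 (x) x 150 (y), with a 52 mm hole; short leg along its -x edge, rising 45 mm in z. Origin: centre of the long leg's outer face, the one that comes to lie on the rests. It starts standing on the near rest: long leg upright (own x up), short leg on the rest, pointing to the robot (own z = jig -x, within 5 degrees).
- heel (a point): middle of the bracket's outer corner edge, where the legs meet; the bracket tips over this edge, which stays on the near rest
- top_edge (a point): middle of the free edge of the bracket's long leg, half-way through the 5 mm sheet; at the start the highest point, 142 mm above the bench. Pushed here against own z (towards jig +x) with less than 1 N, the bracket stands on its heel, passes its balance after about 25 mm and drops flat by itself.
- bracket_place (a point): point fixed on the jig where the bracket's origin comes to lie, on the tops of the rests (jig x 10, y -60, z 22 mm); axes as the jig's
- handle_end (a point): end of the clamp's handle, a straight black rubber grip of 18 mm diameter running some 85 mm from here towards the clamp. In jig axes (mm) this end swings from (0, 96, 175) open, grip leaning 75 degrees, by (0, 167, 155), 48 degrees, and (0, 207, 121), 25 degrees, to (0, 220, 71) locked, level. 1 to 5 N at the end move it; it stops just past centre and stays there.
- clamp_arm (a joint): angle of the clamp's arm, rad: 0 open (arm straight up from its pivot at jig y 50, z 48 mm to z 120), about 1.57 clamped (arm level towards jig -y). The handle drives the arm through a link, it leans on the arm's +y side; they form a narrow V when open. Both stay where they are left.
- clamp_pad: black rubber pad, 18 mm diameter, on a sprung spindle at the end of the clamp's arm (origin at the arm's pivot). Clamped, it presses on the bracket at jig x 0, y -20 mm.
- spray_can: bystander: aerosol can, 66 mm diameter, 185 mm tall, standing on the jig's -y side
- cleaner_bottle: bystander: white bottle, 72 mm diameter, 200 mm tall, standing at the back right
- hammer: bystander: hammer lying on the right
- wrench: bystander: spanner lying behind the jig
- socket: bystander: steel socket, 28 mm diameter, 62 mm tall, standing on the jig's base plate in front of the clamp (top 74 mm above the bench)
- flap_disc: bystander: grinding flap disc, 115 mm diameter, 12 mm thick, lying flat beside the jig on its +y side, near the handle's end
- angle_grinder: bystander: angle grinder lying at the back left
- parts_tray: bystander: open steel tray 100 x 160 x 35 mm, on the left
Not all that is in view belongs to the job. What is shaped like the bracket but blue or green is not meant.

How it is judged:
By the outcome, as a careful person would: the job done as asked, in the order asked, and still so for the second after the job is handed in, with the robot touching nothing.
It also fails if it takes over 45 s, if anything falls off the work surface, if the arm or the gripper's body presses on something with over 40 N, if the wrist force passes 120 N, or if a joint passes its speed limit or range.

## Working session

There is one attempt and no reset: what is moved stays moved. The work goes in short steps, Python scripts to look and compute and a tool call to move; the robot and the scene stay as the last step left them, time stands still between calls to the robot, and variables do not carry over. Pictures are saved under pics/ and viewed, and the job is handed in when it is done.

Besides the shell and the picture viewer there is one more tool, called after "Emit:" as name(argument=value, ...) on one line, values as JSON. drive_tool: Moves the arm, as the interface text tells. Its arguments: {"type":"object","properties":{"series":{"type":"array","items":{"type":"array","items":{"type":"array","items":{"type":"number"}}}}},"required":["series"]}

```bash
mkdir -p pics
cat > h.py <<'E'
import numpy as np, cv2
from bench import robot
def snap(n,f):
    s=robot.snapshot(n); cv2.imwrite('pics/'+f+'.png',s['img']); np.savez('pics/'+f+'.npz',**{k:np.array(v) for k,v in s.items()}); return s
def load(f): return dict(np.load('pics/'+f+'.npz'))
def cam(s):
    F=s['img'].shape[0]/2/np.tan(np.radians(float(s['vertical_fov']))/2)
    R=cv2.Rodrigues(np.array(s['rvec'],float).reshape(3))[0]; t=np.array(s['tvec'],float).reshape(3)
    return F,R,t
def pt(s,u,v,d=None):
    F,R,t=cam(s)
    if d is None: d=float(s['depth'][int(v),int(u)])
    p=np.array([(u-float(s['cx']))/F*d,(v-float(s['cy']))/F*d,d]); return R.T@(p-t)
def ray(s,u,v,z):
    F,R,t=cam(s); d=R.T@np.array([(u-float(s['cx']))/F,(v-float(s['cy']))/F,1]); c=-R.T@t
    return c+d*(z-c[2])/d[2]
def cloud(s):
    F,R,t=cam(s); h,w=s['depth'].shape; v,u=np.mgrid[:h,:w]; d=s['depth'].astype(float)
    p=np.stack([(u-float(s['cx']))/F*d,(v-float(s['cy']))/F*d,d],-1); return (p-t)@R
def proj(s,p):
    F,R,t=cam(s); c=R@np.array(p)+t; return c[0]/c[2]*F+float(s['cx']),c[1]/c[2]*F+float(s['cy'])
E
python3 - <<'E'
from h import *
for n in ['scene','top','wrist']:
    s=snap(n,n+'0'); print(n,s['vertical_fov'],s['cx'],s['cy'],(s['depth']>0).mean(),s['tvec'])
print(robot.get_obs())
E
```

```text
scene 53.12429973226567 271.11135233711343 210.5561371980885 0.995875850340136 [ 0.32056619 -0.19859501  1.54954593]
top 55.2473069543206 280.15357760921734 208.41695623713395 0.9960799319727891 [-0.02259116  0.55642352  1.14812604]
wrist 66.2223137006705 275.38860243975904 205.79500225046695 0.9957142857142857 [-0.54861681 -0.02432462  0.39057933]
{'time': 0.15, 'joint_positions': array([ 1.21190426e+00,  8.77971861e-02,  1.37190761e+00, -2.09643326e-05,
        1.68358568e+00, -1.03117377e-01]), 'qvel': array([-4.95839349e-04, -1.13175106e-03, -4.95174192e-03,  1.12279140e-03,
        4.88845883e-05,  6.66631626e-04]), 'joint_torque': array([ 1.22223570e-03, -3.40642440e+01, -3.02793610e+01,  7.18327775e-02,
        3.05122719e-02, -1.09850598e-04]), 'tool_pos': array([0.13901959, 0.53170598, 0.20456625]), 'ee_rot': array([-3.13990171e+00, -1.54039838e-04,  2.88581549e+00]), 'wrist_force': array([-1.14660439, -0.15976016,  1.15319305]), 'wrist_torque': array([-0.03871921,  0.00274083, -0.03824246]), 'width': 0.0942662332951777}
```

View pics/scene0.png

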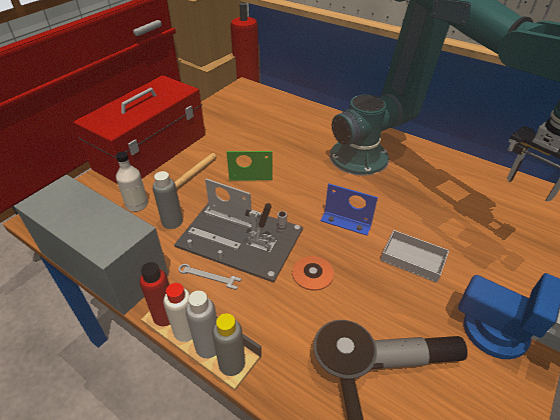

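View pics/top0.png

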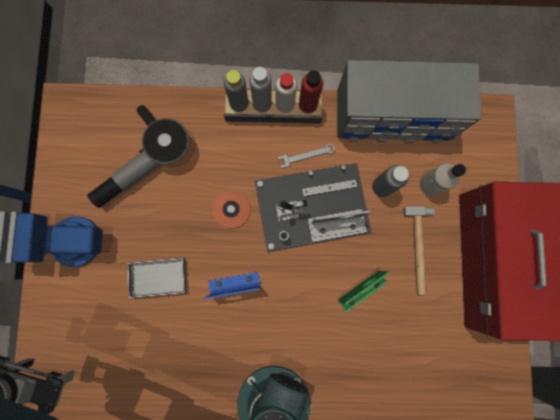

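View pics/wrist0.png

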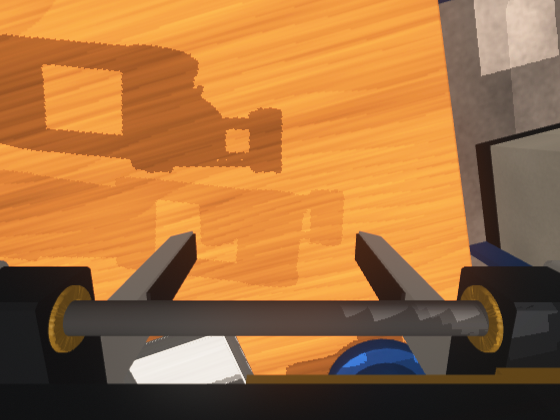

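The top view shows the jig plate at about (257-370, 165-250). The bracket's upright leg runs near (312-370, 213), the clamp sits at (290, 207), the socket at (284, 237) and the can at (395, 178). I'll measure the plate corners and the main points.

Run:
```python
from h import *
a=load('top0')
im=a['img'][150:265,220:430]; cv2.imwrite('pics/topz.png',cv2.resize(im,None,fx=3.8,fy=3.8,interpolation=cv2.INTER_CUBIC))
b=load('scene0')
im=b['img'][165:300,165:345]; cv2.imwrite('pics/scz.png',cv2.resize(im,None,fx=4.4,fy=4.4,interpolation=cv2.INTER_CUBIC))
# plate: points height ~12mm
for n,s in(('top',a),('scene',b)):
    c=cloud(s); z=c[...,2]
    hsv=cv2.cvtColor(s['img'],cv2.COLOR_BGR2HSV)
    m=((abs(z-.012)<.006)&(hsv[...,1]<90)&(s['depth']>0)&(c[...,0]>.3)&(c[...,0]<.85)&(abs(c[...,1])<.3)).astype(np.uint8)
    k,l,st,_=cv2.connectedComponentsWithStats(m); i=1+st[1:,4].argmax(); 
    P=c[l==i][:,:2].astype(np.float32); r=cv2.minAreaRect(P); print(n,r,cv2.boxPoints(r), c[l==i][:,2].mean())
    # tall bracket points z 135-145
    m=(z>.125)&(z<.15)&(c[...,0]>.4)&(c[...,0]<.75)&(c[...,1]>-.25)&(c[...,1]<.15)
    print(len(c[m]));
```

```text
top ((0.5695347785949707, -0.10886944830417633), (0.21917998790740967, 0.3183320164680481), 11.494366645812988) [[ 0.43042547  0.0252662 ]
 [ 0.49385995 -0.28668144]
 [ 0.7086441  -0.2430051 ]
 [ 0.6452096   0.06894255]] 0.01160515218712351
177
scene ((0.5690872669219971, -0.10405001044273376), (0.2240738421678543, 0.3216705918312073), 11.18632698059082) [[ 0.4279768   0.03199446]
 [ 0.49038094 -0.28356487]
 [ 0.71019775 -0.24009448]
 [ 0.6477936   0.07546484]] 0.014117662800249783
359
```

View pics/topz.png

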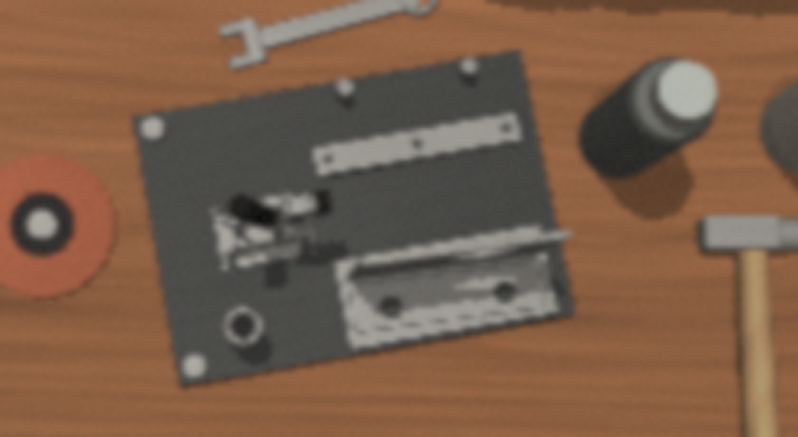

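View pics/scz.png

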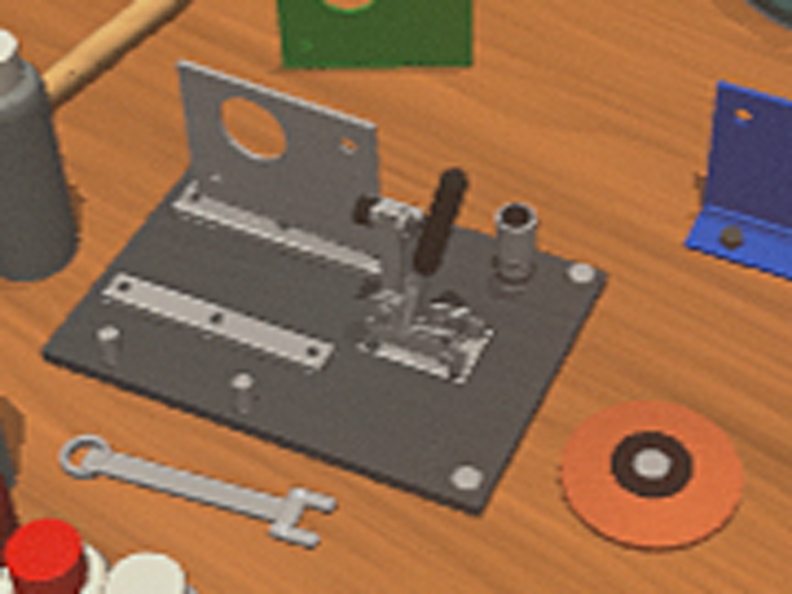

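The zooms show the bracket upright on the near rest, the handle open, and the pad and arm upright. Plate sizes of 219x318 (top) and 224x322 (scene) match the given 220x320. Next I'll measure the bracket and handle in jig axes.

```bash
cat >> h.py <<'E'
JY=np.radians(11.35); JO=np.array([.5693,-.1065,0])
JR=np.array([[np.cos(JY),-np.sin(JY),0],[np.sin(JY),np.cos(JY),0],[0,0,1]])
def tojig(p): return (np.asarray(p)-JO)@JR*1000
def fromjig(q): return JR@(np.array(q,float)/1000)+JO
E
python3 - <<'E'
from h import *
for n in('top0','scene0'):
    s=load(n); q=tojig(cloud(s)); hsv=cv2.cvtColor(s['img'],cv2.COLOR_BGR2HSV)
    def st(name,m):
        P=q[m]; 
        if len(P): print(n,name,len(P),'med',np.median(P,0).round(1),'lo',np.percentile(P,2,axis=0).round(1),'hi',np.percentile(P,98,axis=0).round(1))
        return P
    box=(abs(q[...,0])<130)&(q[...,1]>-190)
    P=st('brk z40-150',box&(q[...,1]<20)&(q[...,0]<0)&(q[...,2]>40)&(q[...,2]<150))
    P=st('brk top',box&(q[...,1]<20)&(q[...,0]<0)&(q[...,2]>132)&(q[...,2]<150))
    if len(P)>5:
        k=np.polyfit(P[:,1],P[:,0],1); print('yaw dev',np.degrees(np.arctan(-k[0])),'x at y=-60',np.polyval(k,-60))
    st('handle',box&(q[...,1]>25)&(q[...,1]<130)&(q[...,2]>125)&(abs(q[...,0])<40))
    st('handle hi',box&(q[...,1]>25)&(q[...,1]<130)&(q[...,2]>165)&(abs(q[...,0])<40))
    st('socket',box&(q[...,1]>40)&(q[...,1]<130)&(q[...,2]>64)&(q[...,0]<-40)&(q[...,2]<90))
    st('shortleg',box&(q[...,1]<20)&(q[...,0]<-45)&(q[...,2]>22)&(q[...,2]<32))
    st('can',(q[...,1]<-160)&(q[...,1]>-300)&(abs(q[...,0])<130)&(q[...,2]>150))
    st('disc',(q[...,1]>150)&(q[...,1]<320)&(abs(q[...,0])<130)&(q[...,2]>7)&(q[...,2]<40))
    st('tall',(q[...,2]>30)&(abs(q[...,0])<160)&(q[...,1]>130)&(q[...,1]<350))
    for nm,p in(('handle_end',(0,96,175)),('bracket top',(-35,-60,142)),('dowel?',(98,-60,38))): print(nm,[round(x) for x in proj(s,fromjig(p))])
E
```

```text
top0 brk z40-150 279 med [-54.7 -60.9 116.9] lo [ -59.1 -134.8   43.8] hi [-49.1  12.1 144. ]
top0 brk top 120 med [-53.9 -61.  141.3] lo [ -58.4 -133.5  133.4] hi [-49.    9.8 144.5]
yaw dev -2.410049535297968 x at y=-60 -53.76330021604988
top0 handle 95 med [ -1.6  81.5 147.1] lo [ -9.   28.6 125.4] hi [  6.8  99.  174.9]
top0 handle hi 40 med [ -1.3  91.3 171.2] lo [ -8.8  83.4 165.3] hi [  7.   99.5 178. ]
top0 socket 75 med [-76.1 101.4  73.7] lo [-88.8  89.3  69.3] hi [-63.8 113.6  77.5]
top0 shortleg 712 med [-78.1 -58.8  26.4] lo [-103.4 -139.7   22.3] hi [-56.   15.3  31.5]
top0 can 391 med [  20.  -219.6  174.3] lo [  -3.  -246.8  150.7] hi [  49.5 -198.7  187.6]
top0 disc 965 med [ 30.9 233.   10.7] lo [-87.5 150.9   7.2] hi [ 86.1 288.1  16.1]
top0 tall 922 med [-147.8  141.4 1212.9] lo [-147.8  141.4 1212.9] hi [-147.8  141.4 1212.9]
handle_end [281, 204]
bracket top [340, 208]
dowel? [326, 170]
scene0 brk z40-150 992 med [-51.6 -47.6  95. ] lo [ -57.  -129.2   41.7] hi [-46.8  16.8 145.4]
scene0 brk top 208 med [-52.3 -53.2 140.7] lo [ -58.  -129.   132.4] hi [-46.8  16.1 146.7]
yaw dev -2.4441177508491294 x at y=-60 -52.40780930138041
scene0 handle 153 med [  5.   90.2 142. ] lo [ -5.8  32.2 125.4] hi [ 10.7 104.7 177.3]
scene0 handle hi 35 med [  3.6  99.  173.2] lo [ -4.5  90.3 165.5] hi [  9.6 105.3 178.1]
scene0 socket 76 med [-70.7 108.4  75.4] lo [-87.8  95.2  64.5] hi [-61.3 120.4  80.2]
scene0 shortleg 152 med [-50.4 -68.7  26.2] lo [-101.7 -136.6   22.2] hi [-45.2  17.4  31.7]
scene0 can 357 med [  33.9 -212.2  167.6] lo [   4.3 -241.7  150.9] hi [  54.1 -192.2  189.5]
scene0 disc 1382 med [ 37.9 235.8  12.4] lo [-89.8 151.3   7.3] hi [101.7 297.   18.5]
handle_end [268, 204]
bracket top [223, 190]
dowel? [204, 246]
```

```bash
cat >> h.py <<'E'
from scipy.spatial.transform import Rotation as Ro
def row(q,Rt=None):
    o=robot.get_obs(); R=Ro.from_euler('xyz',o['ee_rot'])
    if Rt is None: Rt=Ro.from_euler('xyz',[np.pi,0,JY+np.pi/2])
    d=R.inv().apply(fromjig(q)-o['tool_pos'])*100
    return (R.inv()*Rt).as_rotvec().round(3),d.round(2)
def where():
    o=robot.get_obs(); print('t',o['time'],'jig',tojig(o['tool_pos']).round(1),'F',o['wrist_force'].round(2),'rot',o['ee_rot'].round(3),'w',o['width'],'q',o['joint_positions'].round(2))
E
python3 - <<'E'
from h import *
where(); print(row([-90,-60,220])); print(row([-90,-60,122]))
E
```

```text
t 0.15 jig [-296.3  710.4  204.6] F [-1.15 -0.16  1.15] rot [-3.14  -0.     2.886] w 0.0942662332951777 q [ 1.21  0.09  1.37 -0.    1.68 -0.1 ]
(array([-2.000e-03,  1.000e-03,  1.117e+00]), array([-52.32, -60.2 ,  -1.45]))
(array([-2.000e-03,  1.000e-03,  1.117e+00]), array([-52.32, -60.18,   8.35]))
```

Emit:
drive_tool(series=[[[0,0,0,0,0,-2,0],[-0.002,0.001,1.117,-52.3,-60.2,-2,0],[-0.002,0.001,1.117,-52.3,-60.2,-2,0],[-0.002,0.001,1.117,-52.3,-60.2,-2,0],[-0.002,0.001,1.117,-52.3,-60.2,-2,0],[-0.002,0.001,1.117,-52.3,-60.2,-2,0],[-0.002,0.001,1.117,-52.3,-60.2,-2,0],[-0.002,0.001,1.117,-52.3,-60.2,-2,0],[-0.002,0.001,1.117,-52.3,-60.2,-2,0],[-0.002,0.001,1.117,-52.3,-60.2,-2,0],[-0.002,0.001,1.117,-52.3,-60.2,-2,0],[-0.002,0.001,1.117,-52.3,-60.2,-2,0],[-0.002,0.001,1.117,-52.3,-60.2,-2,0],[-0.002,0.001,1.117,-52.3,-60.2,-2,0],[-0.002,0.001,1.117,-52.3,-60.2,-2,0],[-0.002,0.001,1.117,-52.3,-60.2,-2,0],[-0.002,0.001,1.117,-52.3,-60.2,-2,0],[-0.002,0.001,1.117,-52.3,-60.2,-2,0],[-0.002,0.001,1.117,-52.3,-60.2,-2,0],[-0.002,0.001,1.117,-52.3,-60.2,-2,0]]])

```text
time: 2.15
tool_pos: [0.4923, -0.182, 0.2255]
ee_rot: [3.142, -0.001, 1.77]
wrist_force: [-0.0, -0.0, -0.6]
width: 0.0009
```

Run:
```python
from h import *
where(); print(row([-90,-60,122])); 
s=snap('wrist','w1')
q=tojig(cloud(s));m=(q[...,2]>125)&(q[...,2]<150)&(q[...,0]<-20)&(q[...,0]>-70)&(q[...,1]<30)&(q[...,1]>-150)
P=q[m]; print(len(P),np.median(P,0) if len(P) else '')
if len(P)>20:
    k=np.polyfit(P[:,1],P[:,0],1); print(k,np.polyval(k,-60),P[:,1].min(),P[:,1].max(),P[:,0].min(),P[:,0].max())
snap('scene','s1')
```

```text
t 2.15 jig [-90.4 -58.8 225.5] F [-0.01 -0.03 -0.63] rot [ 3.142e+00 -1.000e-03  1.770e+00] w 0.0009289946049160032 q [-0.46  0.03  1.39  0.    1.72 -0.66]
(array([ 0.   , -0.001,  0.001]), array([-0.13,  0.03, 10.35]))
1268 [-52.5182397  -40.81571755 141.88068331]
[ 4.31417968e-02 -5.06570391e+01] -53.24554695441122 -115.54889432120434 15.73107978909423 -57.4214749846365 -46.843356255865615
```

View pics/w1.png

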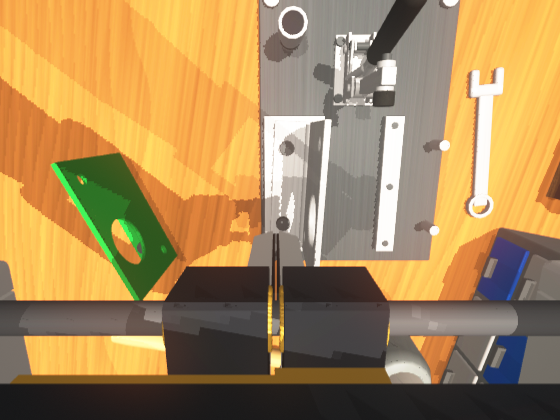

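View pics/s1.png

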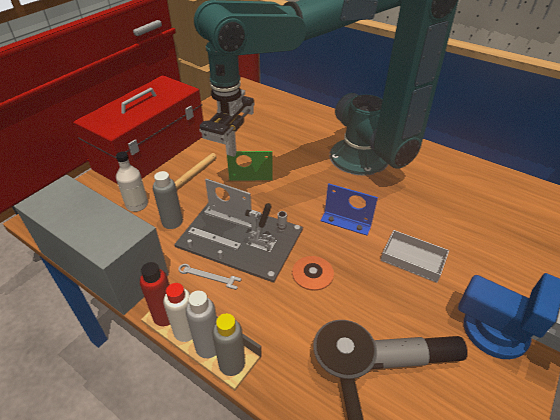

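The wrist view puts the shut fingers at (275, 250), short of the bracket's upright leg at about (320, 120-265). All three views put the top edge near jig x -53 and z 141. I'll lower, then push slowly along tool y, which is jig +x.

Emit:
drive_tool(series=[[[0,0,0,-0.1,0,4,0],[0,0,0,-0.1,0,7,0],[0,0,0,-0.1,0,9,0],[0,0,0,-0.1,0,10,0],[0,0,0,-0.1,0,10,0],[0,0,0,-0.1,0.5,10,0],[0,0,0,-0.1,1,10,0],[0,0,0,-0.1,1.2,10,0],[0,0,0,-0.1,1.4,10,0],[0,0,0,-0.1,1.6,10,0],[0,0,0,-0.1,1.8,10,0],[0,0,0,-0.1,2,10,0],[0,0,0,-0.1,2.2,10,0],[0,0,0,-0.1,2.4,10,0],[0,0,0,-0.1,2.6,10,0],[0,0,0,-0.1,2.8,10,0],[0,0,0,-0.1,3,10,0]]])

```text
time: 3.95
tool_pos: [0.5222, -0.1766, 0.1261]
ee_rot: [3.141, -0.0, 1.771]
wrist_force: [-0.1, 0.1, -0.1]
width: -0.0001
```

Run:
```python
from h import *
where(); s=snap('wrist','w2')
q=tojig(cloud(s));m=(q[...,2]>133)&(q[...,2]<150)&(q[...,0]<0)&(q[...,0]>-70)&(q[...,1]<30)&(q[...,1]>-150)
P=q[m]; k=np.polyfit(P[:,1],P[:,0],1); print(len(P),np.median(P,0),np.polyval(k,-60),k)
```

```text
t 3.95 jig [-59.9 -59.5 126.1] F [-0.08  0.12 -0.1 ] rot [ 3.141 -0.     1.771] w -0.00012192840684631693 q [-0.43  0.12  1.49  0.    1.53 -0.63]
2219 [-44.1899781  -28.3886812  141.89743965] -52.0749157497961 [  0.16624857 -42.10000156]
```

View pics/w2.png

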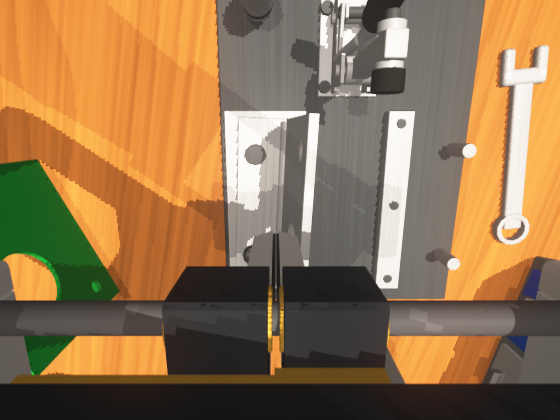

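Run:
```python
from h import *
for n in('w1','w2'):
    s=load(n); q=tojig(cloud(s))
    for a,b in((-40,-30),(-30,-15),(-15,0),(0,14)):
        m=(q[...,2]>138)&(q[...,2]<148)&(q[...,0]<0)&(q[...,0]>-70)&(q[...,1]<b)&(q[...,1]>a); P=q[m]; print(n,a,len(P),np.median(P,0).round(1),np.percentile(P[:,0],[2,98]).round(1))
s=load('w2');im=s['img'][90:290,200:420];cv2.imwrite('pics/w2z.png',cv2.resize(im,None,fx=3,fy=3))
s=load('w2');q=tojig(cloud(s));m=(q[...,2]>130)&(q[...,2]<160)&(q[...,1]<-45)&(q[...,1]>-80);print(np.percentile(q[m][:,0],[1,50,99]))
```

```text
w1 -40 79 [-51.5 -34.7 142.2] [-54.1 -48.9]
w1 -30 129 [-51.3 -22.3 142.1] [-53.7 -48.5]
w1 -15 129 [-50.6  -7.7 142. ] [-52.9 -47.7]
w1 0 128 [-49.8   6.8 142.2] [-52.4 -47.3]
w2 -40 196 [-43.9 -35.1 142. ] [-46.4 -41.1]
w2 -30 312 [-43.3 -22.5 142. ] [-45.8 -40.5]
w2 -15 335 [-42.7  -7.5 142. ] [-45.1 -39.8]
w2 0 328 [-42.1   7.1 142. ] [-44.5 -39.3]
[-71.99315445 -55.84351883 -41.98655286]
```

View pics/w2z.png

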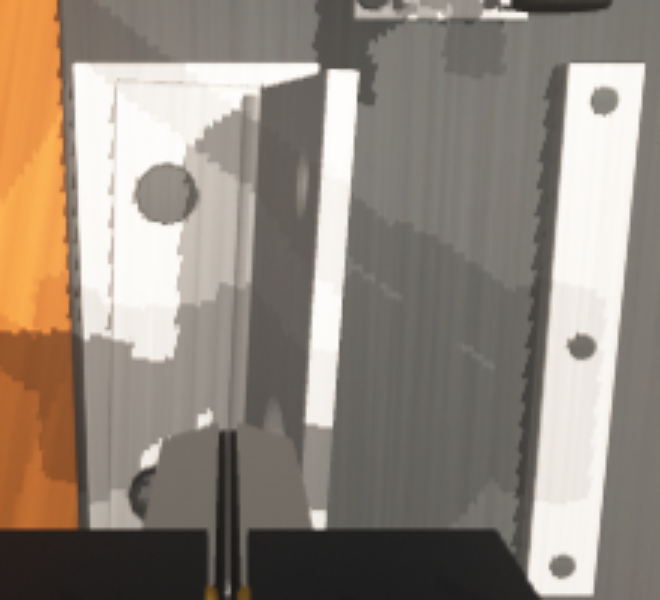

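The top edge has moved 7.6 mm with the fingers in contact, which matches contact at tcp x of about -67.5. Balance should come near x -42, so I'll keep pushing.

Emit:
drive_tool(series=[[[0,0,0,0,0.2,0,0],[0,0,0,0,0.4,0,0],[0,0,0,0,0.6,0,0],[0,0,0,0,0.8,0,0],[0,0,0,0,1,0,0],[0,0,0,0,1.2,0,0],[0,0,0,0,1.4,0,0],[0,0,0,0,1.6,0,0],[0,0,0,0,1.8,0,0],[0,0,0,0,2,0,0],[0,0,0,0,2.2,0,0],[0,0,0,0,2.4,0,0],[0,0,0,0,2.6,0,0],[0,0,0,0,2.6,0,0],[0,0,0,0,2.6,0,0],[0,0,0,0,2.6,0,0],[0,0,0,0,2.6,0,0]]])

```text
time: 5.7
tool_pos: [0.5479, -0.1714, 0.1261]
ee_rot: [3.14, -0.0, 1.771]
wrist_force: [-0.8, 0.6, 1.1]
width: 0.0003
```

Run:
```python
from h import *
where(); s=snap('wrist','w3')
```

```text
t 5.7 jig [-33.8 -59.4 126.1] F [-0.77  0.62  1.15] rot [ 3.14  -0.     1.771] w 0.0003389631290605593 q [-0.4   0.17  1.44  0.    1.53 -0.6 ]
```

View pics/w3.png

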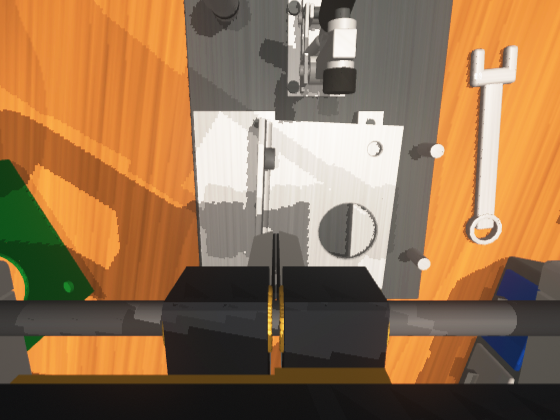

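The bracket has dropped flat: long leg at (270-400, 120-270), short leg up at x about 263. I'll raise the tool clear and measure.

Emit:
drive_tool(series=[[[0,0,0,0,0,-4,0],[0,0,0,0,0,-8,0],[0,0,0,0,-1,-12,0],[0,0,0,0,-3,-14,0],[0,0,0,0,-5,-14,0],[0,0,0,0,-7,-14,0],[0,0,0,0,-7,-14,0]]])

```text
time: 6.45
tool_pos: [0.4779, -0.1857, 0.2671]
ee_rot: [3.139, 0.001, 1.769]
wrist_force: [-0.3, 0.0, -0.2]
width: 0.0008
```

Run:
```python
from h import *
where(); 
for n in('wrist','top','scene'):
    s=snap(n,n+'4'); q=tojig(cloud(s))
    g=s['img'].max(-1)
    m=(abs(q[...,2]-27)<2.2)&(q[...,0]>-70)&(q[...,0]<90)&(q[...,1]>-160)&(q[...,1]<30)
    P=q[m]; print(n,len(P),np.median(P,0).round(1),np.percentile(P,[1,99],axis=0).round(1)); 
    mm=m.astype(np.uint8);k,l,st,_=cv2.connectedComponentsWithStats(mm);i=1+st[1:,4].argmax();print(cv2.minAreaRect(q[l==i][:,:2].astype(np.float32)))
    m=(q[...,2]>50)&(q[...,2]<75)&(q[...,0]>-90)&(q[...,0]<20)&(q[...,1]>-150)&(q[...,1]<25); P=q[m]
    if len(P)>20: k=np.polyfit(P[:,1],P[:,0],1); print('short',len(P),np.median(P,0),P[:,1].min(),P[:,1].max(),'yaw',np.degrees(np.arctan(-k[0])),np.polyval(k,-60),P[:,2].max())
    m=(q[...,2]>150)&(abs(q[...,0])<30)&(q[...,1]>25)&(q[...,1]<130);P=q[m]; print('handle',np.median(P,0) if len(P) else '')
s=load('top4');im=s['img'][150:265,220:430]; cv2.imwrite('pics/topz4.png',cv2.resize(im,None,fx=3.8,fy=3.8,interpolation=cv2.INTER_CUBIC))
```

```text
t 6.45 jig [-105.2  -59.7  267.1] F [-0.34  0.01 -0.16] rot [3.139e+00 1.000e-03 1.769e+00] w 0.0008275440033587856 q [-0.48 -0.    1.34  0.    1.8  -0.68]
wrist 7813 [ 10.8 -48.6  27.1] [[ -38.7 -135.5   25.2]
 [  70.2   12.2   28.8]]
((16.238739013671875, -62.171714782714844), (150.26998901367188, 109.24925231933594), 87.27925109863281)
short 902 [-47.30720753 -53.11536612  66.17659616] -133.79746191704837 15.302574921198039 yaw -2.470049300625416 -46.850374761327885 69.6740669854217
handle [ -2.34776352  89.9186646  169.59183738]
top 861 [  6.  -44.6  26.7] [[ -62.6 -137.6   24.9]
 [  69.1    9.7   29.1]]
((13.896366119384766, -48.33305740356445), (119.52822875976562, 113.51936340332031), 89.68856811523438)
short 108 [-47.59893921 -34.96050095  65.14975341] -113.69887417545328 12.148652911647808 yaw -3.0383586999916505 -47.60352264714129 72.37668836662321
handle [ -1.96394218  90.1893038  170.88469102]
scene 644 [ 14.6 -51.   27.9] [[ -44.2 -135.5   25. ]
 [  70.6   18.4   29.2]]
((5.339504241943359, -53.668739318847656), (177.2753448486328, 96.93294525146484), 61.257423400878906)
short 238 [-45.80732936 -59.83039529  61.26585485] -130.01753200860907 18.212732918788408 yaw -2.8791518039108577 -45.35029198229005 72.92993419180777
handle [  5.4156027   97.21269736 166.89134222]
```

View pics/wrist4.png

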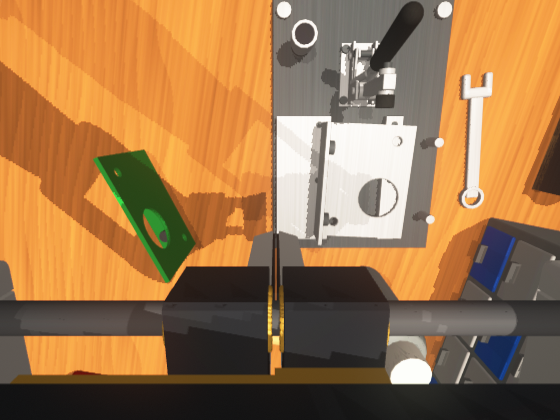

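View pics/scene4.png

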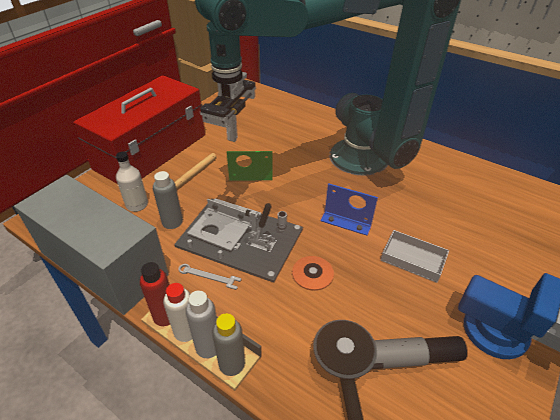

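The long leg is flat at z 27, with its free edge at x 70 and the short leg top at z 69. The origin is at about (10.5, -61), against bracket_place (10, -60). The yaw is -2.5°, unchanged from the start. Next is the handle: check the arm's height and compute the move.

Run:
```python
from h import *
for n in('wrist4','top4','scene4'):
    s=load(n);q=tojig(cloud(s))
    for a,b in((10,25),(25,40),(40,50),(50,60),(60,70),(70,80),(80,90),(90,110)):
        m=(abs(q[...,0])<25)&(q[...,1]>a)&(q[...,1]<b)&(q[...,2]>60)&(q[...,2]<200)
        P=q[m]
        if len(P): i=P[:,2]>P[:,2].max()-12; print(n,a,b,P[:,2].max().round(),P[i].mean(0).round())
print(row([0,62,230]))
```

```text
wrist4 25 40 129.0 [ -1.  33. 125.]
wrist4 40 50 130.0 [ -0.  45. 126.]
wrist4 50 60 130.0 [ -1.  55. 126.]
wrist4 60 70 127.0 [ -1.  63. 122.]
wrist4 70 80 149.0 [ -0.  79. 141.]
wrist4 80 90 176.0 [ -1.  87. 169.]
wrist4 90 110 176.0 [ -2.  95. 172.]
top4 10 25 128.0 [ -6.  25. 124.]
top4 25 40 129.0 [ -1.  32. 124.]
top4 40 50 132.0 [ -1.  45. 127.]
top4 50 60 130.0 [ -0.  55. 125.]
top4 60 70 124.0 [ -1.  64. 119.]
top4 70 80 150.0 [ -2.  77. 145.]
top4 80 90 177.0 [ -1.  87. 173.]
top4 90 110 175.0 [ -1.  94. 171.]
scene4 25 40 132.0 [  3.  34. 126.]
scene4 40 50 131.0 [  2.  45. 127.]
scene4 50 60 132.0 [  2.  55. 128.]
scene4 60 70 130.0 [  3.  64. 124.]
scene4 70 80 127.0 [  4.  75. 122.]
scene4 80 90 172.0 [  3.  88. 167.]
scene4 90 110 179.0 [  3.  98. 174.]
(array([ 0.002, -0.   ,  0.002]), array([12.13, 10.36,  3.61]))
```

Emit:
drive_tool(series=[[[0,0,0,4,3.5,0,0],[0,0,0,8,7,1,0],[0,0,0,12,10.4,2,0],[0,0,0,12,10.4,4,0],[0,0,0,12,10.4,7,0],[0,0,0,12,10.4,9.5,0],[0,0,0,12,10.4,11,0],[0,0,0,12,10.4,11.5,0],[0,0,0,12,10.4,11.5,0]]])

```text
time: 7.5
tool_pos: [0.5579, -0.0468, 0.1506]
ee_rot: [3.141, -0.001, 1.771]
wrist_force: [0.6, -0.2, 0.1]
width: 0.0001
```

Run:
```python
from h import *
where(); s=snap('scene','s5'); im=s['img'][100:300,165:345]; cv2.imwrite('pics/s5z.png',cv2.resize(im,None,fx=3,fy=3,interpolation=cv2.INTER_CUBIC))
```

```text
t 7.5 jig [  0.6  60.7 150.6] F [ 0.61 -0.16  0.09] rot [ 3.141e+00 -1.000e-03  1.771e+00] w 9.371131290982306e-05 q [-0.19  0.13  1.44  0.    1.58 -0.39]
```

View pics/s5z.png

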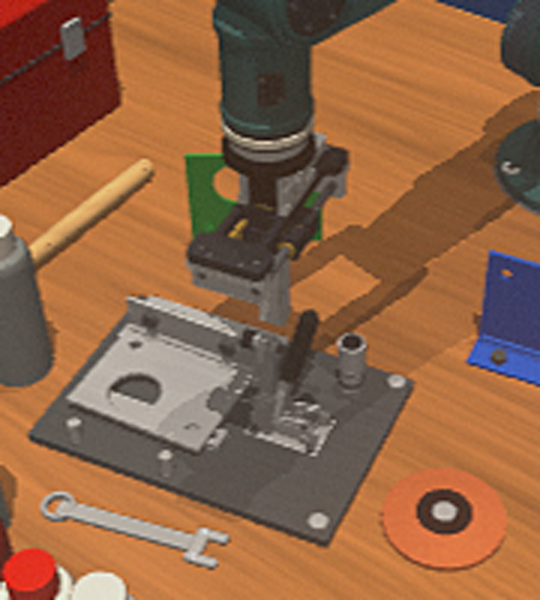

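The scene view shows the fingertip between the arm and the handle, clear above the arm's end. I'll push the handle over in stages.

Emit:
drive_tool(series=[[[0,0,0,0.6,0,0,0],[0,0,0,1.2,0,0,0],[0,0,0,1.7,0,0,0],[0,0,0,2.2,0,0,0],[0,0,0,2.7,0,0,0],[0,0,0,3.2,0,0,0],[0,0,0,3.7,0,0,0],[0,0,0,4.2,0,0,0],[0,0,0,4.7,0.0,0.1,0],[0,0,0,5.2,0,0.2,0],[0,0,0,5.7,0,0.3,0],[0,0,0,6.2,0,0.4,0],[0,0,0,6.7,0,0.5,0],[0,0,0,7.1,0,0.7,0],[0,0,0,7.5,0,0.8,0],[0,0,0,7.5,0,0.8,0]]])

```text
time: 9.15
tool_pos: [0.5433, 0.027, 0.1436]
ee_rot: [3.139, -0.0, 1.771]
wrist_force: [0.4, -0.4, 0.4]
width: 0.0007
```

Run:
```python
from h import *
where(); s=snap('scene','s6'); im=s['img'][100:300,165:345]; cv2.imwrite('pics/s6z.png',cv2.resize(im,None,fx=3,fy=3,interpolation=cv2.INTER_CUBIC))
```

```text
t 9.15 jig [  0.8 136.  143.6] F [ 0.37 -0.36  0.42] rot [ 3.139 -0.     1.771] w 0.0007237836770362172 q [-0.06  0.09  1.49  0.    1.56 -0.26]
```

View pics/s6z.png

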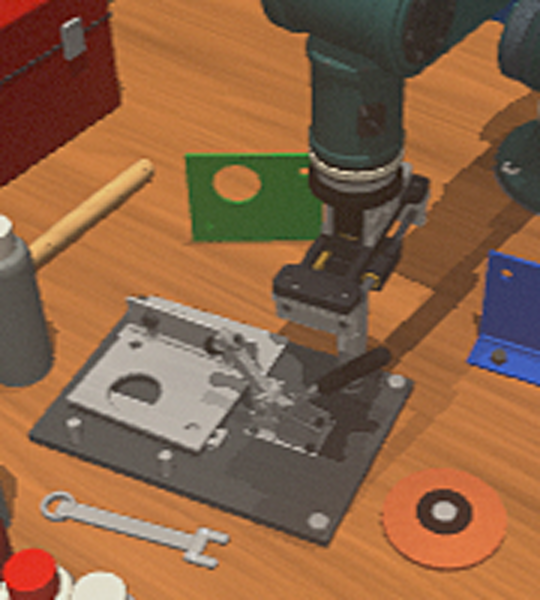

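The handle is at about 45° and the arm is coming down. I'll continue along the arc.

Emit:
drive_tool(series=[[[0,0,0,0.5,0,0.2,0],[0,0,0,1,0,0.5,0],[0,0,0,1.5,0,0.8,0],[0,0,0,2,0,1.1,0],[0,0,0,2.4,0,1.4,0],[0,0,0,2.8,0,1.8,0],[0,0,0,3.2,0,2.2,0],[0,0,0,3.6,0,2.6,0],[0,0,0,3.9,0,3,0],[0,0,0,4.2,0,3.5,0],[0,0,0,4.5,0,4,0],[0,0,0,4.7,0,4.5,0],[0,0,0,4.7,0,4.5,0]]])

```text
time: 10.5
tool_pos: [0.5339, 0.0729, 0.0975]
ee_rot: [3.14, 0.0, 1.771]
wrist_force: [0.7, -0.9, 1.3]
width: 0.0004
```

Run:
```python
from h import *
where(); s=snap('scene','s7'); im=s['img'][100:300,165:345]; cv2.imwrite('pics/s7z.png',cv2.resize(im,None,fx=3,fy=3,interpolation=cv2.INTER_CUBIC))
```

```text
t 10.5 jig [  0.6 182.8  97.5] F [ 0.67 -0.91  1.25] rot [3.14  0.    1.771] w 0.0004087969160141306 q [ 0.03  0.11  1.56  0.    1.47 -0.17]
```

View pics/s7z.png

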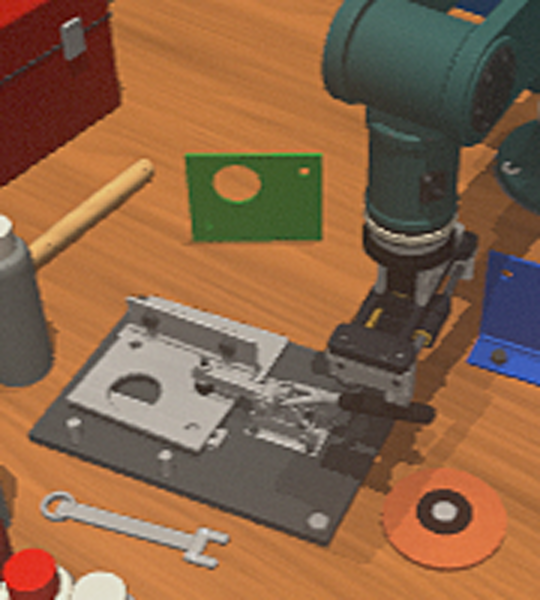

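Emit:
drive_tool(series=[[[0,0,0,0.2,0,0.4,0],[0,0,0,0.4,0,0.8,0],[0,0,0,0.6,0,1.1,0],[0,0,0,0.8,0,1.4,0],[0,0,0,0.9,0,1.6,0],[0,0,0,1,0,1.8,0],[0,0,0,1,0,1.8,0]]])

```text
time: 11.25
tool_pos: [0.5317, 0.083, 0.0795]
ee_rot: [3.141, -0.001, 1.771]
wrist_force: [0.1, -1.6, 1.2]
width: 0.0004
```

Run:
```python
from h import *
where()
```

```text
t 11.25 jig [  0.5 193.2  79.5] F [ 0.12 -1.59  1.24] rot [ 3.141e+00 -1.000e-03  1.771e+00] w 0.00036271871923438797 q [ 0.05  0.12  1.59  0.    1.43 -0.15]
```

Force is still low, so the stop hasn't been reached. I'll press on in 1 mm steps.

Emit:
drive_tool(series=[[[0,0,0,0,0,0.1,0],[0,0,0,0,0,0.2,0],[0,0,0,0,0,0.2,0]]])

```text
time: 11.55
tool_pos: [0.5322, 0.0833, 0.0787]
ee_rot: [3.139, -0.001, 1.771]
wrist_force: [-0.1, -1.3, 5.2]
width: 0.0004
```

Emit:
drive_tool(series=[[[0,0,0,0,0,0.1,0],[0,0,0,0,0,0.2,0],[0,0,0,0,0,0.2,0]]])

```text
time: 11.85
tool_pos: [0.5328, 0.0834, 0.0784]
ee_rot: [3.137, -0.001, 1.771]
wrist_force: [-1.7, -1.2, 7.6]
width: 0.0004
```

Run:
```python
from h import *
where(); s=snap('scene','s8'); im=s['img'][100:300,165:345]; cv2.imwrite('pics/s8z.png',cv2.resize(im,None,fx=3,fy=3,interpolation=cv2.INTER_CUBIC))
```

```text
t 11.85 jig [  1.6 193.4  78.4] F [-1.69 -1.24  7.57] rot [ 3.137e+00 -1.000e-03  1.771e+00] w 0.000411850424843334 q [ 0.05  0.12  1.59  0.    1.43 -0.15]
```

View pics/s8z.png

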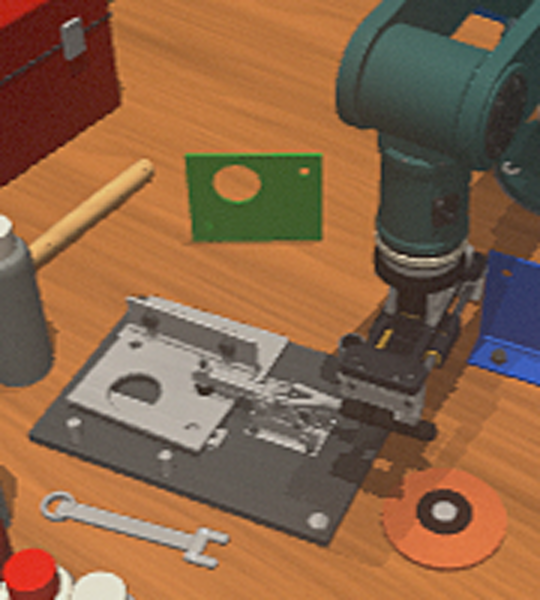

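Emit:
drive_tool(series=[[[0,0,0,0,0,0.15,0],[0,0,0,0,0,0.3,0],[0,0,0,0,0,0.4,0],[0,0,0,0,0,0.4,0]]])

```text
time: 12.3
tool_pos: [0.5337, 0.0837, 0.0776]
ee_rot: [3.134, -0.001, 1.771]
wrist_force: [-3.2, -1.1, 12.2]
width: 0.0006
```

Emit:
drive_tool(series=[[[0,0,0,0,0,0.2,0],[0,0,0,0,0,0.4,0],[0,0,0,0,0,0.6,0],[0,0,0,0,0,0.6,0]]])

```text
time: 12.7
tool_pos: [0.535, 0.0842, 0.0766]
ee_rot: [3.129, -0.001, 1.771]
wrist_force: [-5.7, -0.5, 18.4]
width: 0.0006
```

Emit:
drive_tool(series=[[[0,0,0,0,0,-1,0],[0,0,0,0,0,-5,0],[0,0,0,0,0,-10,0],[0,0,0,-5,-5,-14,0],[0,0,0,-5,-10,-16,0],[0,0,0,-5,-14,-16,0],[0,0,0,-5,-14,-16,0]]])

```text
time: 13.4
tool_pos: [0.4036, 0.0065, 0.2364]
ee_rot: [3.127, -0.001, 1.771]
wrist_force: [-0.3, 1.1, -0.1]
width: 0.0003
```

Run:
```python
from h import *
where()
for n in('wrist','top','scene'):
    s=snap(n,n+'9'); q=tojig(cloud(s)); v=s['img'].max(-1)
    for a,b in((140,155),(155,170),(170,185),(185,200),(200,212),(212,225)):
        m=(abs(q[...,0])<12)&(q[...,1]>a)&(q[...,1]<b)&(q[...,2]>40)&(q[...,2]<200); P=q[m]
        if len(P): print(n,a,len(P),P[:,2].max().round(1),np.percentile(P[:,2],80).round(1),P[:,1].max().round(1))
    m=(abs(q[...,0])<25)&(q[...,1]>-40)&(q[...,1]<50)&(q[...,2]>40)&(q[...,2]<200); P=q[m]; print('arm top',np.percentile(P[:,2],[50,98]).round(1),P[:,1].min())
    m=(q[...,2]>50)&(q[...,2]<75)&(q[...,0]>-90)&(q[...,0]<-25)&(q[...,1]>-150)&(q[...,1]<25); P=q[m]
    if len(P)>20: k=np.polyfit(P[:,1],P[:,0],1); print('short',len(P),P[:,1].min(),P[:,1].max(),'yaw',np.degrees(np.arctan(-k[0])),np.polyval(k,-60),P[:,2].max())
im=load('scene9')['img'][165:300,165:345]; cv2.imwrite('pics/s9z.png',cv2.resize(im,None,fx=4.4,fy=4.4,interpolation=cv2.INTER_CUBIC))
```

```text
t 13.4 jig [-140.3  143.4  236.4] F [-0.26  1.06 -0.06] rot [ 3.127e+00 -1.000e-03  1.771e+00] w 0.0003006585759778126 q [-0.13 -0.26  1.63  0.01  1.76 -0.33]
wrist 140 234 78.8 77.0 155.0
wrist 155 249 79.5 77.8 170.0
wrist 170 257 80.3 78.5 184.9
wrist 185 258 80.5 79.2 200.0
wrist 200 219 81.5 79.7 211.1
wrist 212 128 81.1 79.3 220.2
arm top [55.4 58.4] 3.9000365455014707
top 140 32 79.7 76.5 154.7
top 155 33 81.6 78.4 169.7
top 170 33 81.4 78.2 184.7
top 185 34 83.2 79.8 199.7
top 200 26 82.0 79.1 211.6
top 212 6 78.9 78.6 215.1
arm top [55.1 64.4] -32.58227976890433
short 140 -136.92965716448268 11.954039600072493 yaw -2.5473456507443437 -47.12982216575352 71.88873332352225
scene 140 35 82.2 78.7 154.9
scene 155 32 80.9 80.0 170.0
scene 170 35 83.1 80.9 183.6
scene 185 34 83.6 81.3 199.5
scene 200 28 84.3 82.5 211.2
scene 212 26 83.1 80.2 222.5
arm top [56.3 68.1] -27.532485479335886
short 267 -132.61965974011827 19.25741233936114 yaw -2.431495911192886 -45.5310936785279 73.09088646782548
```

View pics/s9z.png

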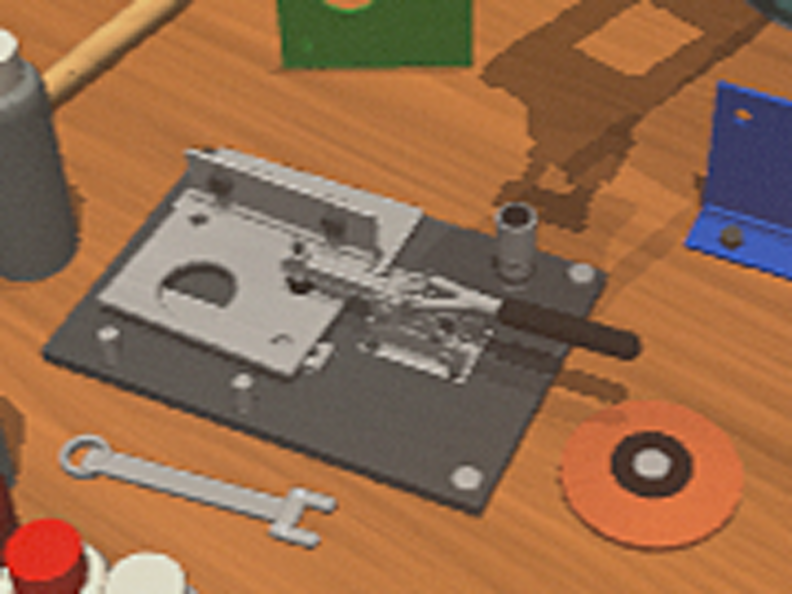

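View pics/wrist9.png

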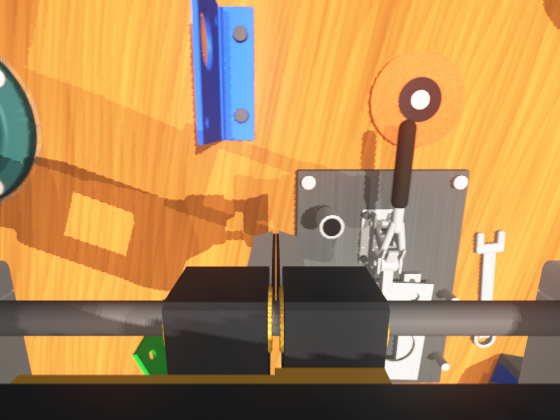

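The handle top reads z 79-82 at its end (80 expected when locked), with the end at y 220-222 (220 expected). The pad sits on the bracket at about (298, 285) in the zoom. Socket (515, 235), disc (650, 470) and spanner are where they were. The tool is clear, so I'll hand in.

Run:
```python
from h import *
where(); print(robot.close_job())
```

```text
t 13.55 jig [-138.1  143.5  235.1] F [-0.45 -0.74 -0.51] rot [ 3.128e+00 -2.000e-03  1.771e+00] w 0.00049986831313665 q [-0.13 -0.25  1.63  0.01  1.75 -0.33]
the job is handed in; nothing more can be done
None
```

I tipped the bracket over and it now lies flat on both rests, and I pushed the clamp handle down to its stop. I then handed the job in at 13.6 s with the robot touching nothing.

**Bracket:** I pushed its top edge gently with the shut fingertips until it passed its balance and dropped by itself. The long leg's top face is at z 27 mm and the short leg points up. Its origin is at about jig (10.5, -61) mm, against the target (10, -60). It is still turned by about -2.5° from the jig axes, as it stood at the start; I did not correct this. Clamping did not shift it.

**Clamp:** The handle resisted firmly at the end of its travel, and I pressed up to 18 N against that stop. It stayed down after release, with its end at y of about 220 mm. The top of the grip reads z 79–82 mm at the end, against 80 expected when locked. In the picture the pad rests on the bracket.

**Check that disagreed:** All three cameras show the grip sloping up by 2–3° towards its end, not quite level. I put this down to calibration error or grip shape, because the end height and the hard stop both agree with it being locked. I had no direct reading of the clamp's arm angle.

**Other objects:** The socket, flap disc, spanner and spray can looked unmoved in the last views.

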